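# Square the cash box to the stop rail

### The job

The heavy red cash box on the serving table stands askew. Without gripping or lifting anything, walk it round by pushing at its corners until its hinged back faces the wooden stop rail squarely, while it is still clear of the rail; only then push it up flat against the rail, its whole back on the rail's length, and draw the hand away. Do not let the box run into the rail askew, do not touch its carrying handle, and leave the mug, plates, bottle and cards where they stand.

Things in the scene. Friction and masses are not known exactly. Their poses are not given: they have to be found in the camera images.
- cashbox: Red steel box, loose, 0.8 to 1.5 kg, 200 mm long (x), 150 deep (y), 52 high; origin: centre of underside. Back: long face at +y, with two bright hinge plates on the lid's edge. Front: long face at -y, with lock; coin slot in the lid near it. Slides at about 5 to 18 N, does not tip if pushed low. Starts turned 30 to 60 degrees anticlockwise (from above) from square to the rail.
- rail: Dark wooden stop rail fixed to the table, 400 mm long (its x) x 20 mm thick (its y) x 35 mm high. Origin at the centre of its underside. The box stands on its -y side; the face that the box's back must meet is the one 10 mm from the origin towards -y. Square means that the box's x axis and the rail's x axis point the same way.
- mug: White mug, loose, 80 mm across and 85 mm high with a handle, leave alone. Origin at the centre of its underside.
- plates: Stack of white plates, one loose piece, 156 mm across and 40 mm high, leave alone. Origin at the centre of its underside.
- bottle: Wood-coloured drinking bottle, loose, 66 mm across and 190 mm high, leave alone. Origin at the centre of its underside.
- cards: Block of yellow cards, loose, 105 x 148 x 30 mm high, leave alone. Origin at the centre of its underside.
- cashbox_handle: Folded wire handle lying flat on the middle of the cash box's lid, 95 mm long (x), within 25 mm of the box's centre in y, its top 57 mm above the table; not to be touched. Origin on the lid at the box's centre, 52 mm above the box's underside.

How it is judged:
By the outcome, as a careful person would: the job done as asked, in the order asked, and still so for the second after the job is handed in, with the robot touching nothing.
It also fails if it takes over 72 s, if anything falls off the work surface, if the arm or the gripper's body presses on something with over 40 N, if the wrist force passes 120 N, or if a joint passes its speed limit or range.

### The arm

A 6-joint arm with a two-finger parallel gripper is mounted at the origin on the work surface. World frame = base frame: x ahead of the robot, y to its left, z up, the work surface at z = 0. Lengths are in mm, angles in rad, forces in N, time in s.
With the tool pointing down it reaches from about 275 to 725 mm from the base axis. Payload 5.6 kg.
Tool frame: the origin (TCP) lies on the centre line of the jaws, within the pads' length; the fingertips stand 14 mm ahead of it and the grasp point (between the pads) lies 5 mm behind it; y points along the fingers, z is the direction in which the jaws open and shut, and the axes are right-handed (so a half turn about y gives the same grasp; the last joint's range is limited). The gripper opens to 85 mm and grips with 20 to 120 N. Pads are 22 mm wide; open, the fingers measure 114 mm over their backs; the gripper's body (76 mm by 85 mm) begins 54 mm behind the grasp point. The pads swing forward as they close: fully open they stand 13 mm farther back than shut.
Start: joints at [1.389, 0.255, 0.108, 0, -1.424, -0.285], TCP at [247.49, 491.163, 245.283] pointing down, gripper open.
Joint ranges: [-2.95, 2.95], [-1.21, 1.97], [-1.09, 1.5], [-2.87, 1.71], [-2.94, -0.07], [-3.05, 3.05]. Speed limits (rad/s): [2.57, 2.57, 3.14, 3.14, 3.14, 3.14].

### API

Orientations are given as [roll, pitch, yaw] about the fixed x, y, z axes, in that order (R = Rz(yaw) Ry(pitch) Rx(roll)).
In Python, from rig import manip, viewer, order, nets gives the robot as it stands.
- The arm moves only by the tool servo_tool, never from a script. Its argument "deltas" is a list that holds one entry, the list of rows, each a list of 5 numbers: the opening, from 0 (shut) to 1 (fully open), then the shift along the tool's x, y, z in cm, then the turn about the tool's y in degrees. A call has exactly 10 rows; each row is the pose to reach, as a shift and turn from the pose commanded when the call began, along the tool's axes at that moment; what a row does not reach only later rows make up. A row lasts 1/12 s, in which the tool goes at most 41.7 mm and 7.16 degrees, less where a joint would pass 70% of its speed; a pose out of reach is approached as far as the arm can. A call with a gripper value outside its range is refused whole. The fingers move at their own pace and stop on an object; "newtons" is the grip in N (left out, the last holds). Time passes only in rows, so rows that repeat a pose let the fingers close, or fill a call up. It gives the time, the measured TCP pose, the force and the opening at its end, in the units of the state.
- manip.get_obs(): the state, without advancing time (a new reading comes with each control period).
- viewer.grab_frame(name): name is "scene" or "top" or "wrist"; returns the picture (400x640x3 uint8, red, green, blue); there is no depth.
- viewer.calibration(name): a dict with "camera_matrix" (3x3 intrinsics, pixels), "rvec" (rotation vector, rad) and "tvec" (3), from world to camera coordinates, as OpenCV has them. Camera axes: x right, y down, z forward; pixel columns grow to the right and rows downward; lengths in mm; the calibration is good to about 2 mm. A picture is of the moment at which its call begins: read the wrist's pose just before it. calibration takes no time and is no camera call; for the wrist camera it gives the pose at the moment of the call.
- order.job_done(): hands the job in, once; it reports no verdict.
Trained networks look in the newest picture that a camera, given by its name, has taken for a name from the list of things; names that differ only in an ending like _2 or _b are one class to them, and where a whole thing is asked for, a point or a joint stands for the part that bears it (a point fixed in the world has none). Each returns a list of dicts, best first, with "conf" (0 to 1); they miss things now and then, are a little off and sometimes report something else, mostly with a low value. They report only what shows in the picture. A call takes as long as a camera call.
- nets.regions_of(name, camera): "region" (400x640 bool, what is visible of it) and "box" ([centre column, centre row, width, height] in pixels, round what is visible of it).
- nets.place_of(name, camera): "point" ([column, row] in pixels: a listed point, or the origin of a listed thing).
The state is a dict: "clock": time; "joint_positions": joint angles; "joint_velocities": joint speeds; "joint_torque": joint torques, N m; "tcp_pos": TCP position; "ee_rot": TCP orientation; "contact_force": force on the tool from outside, world axes, zero at the start; "ft_torque": the same for the moment, N m; "width": finger opening in mm.
Only numpy, scipy, OpenCV 4.12 (cv2) and the standard library are available. Lean on these libraries where they do the work, as an engineer would, in place of code of your own. Each camera call takes 0.05 s, during which the arm holds its last target.

## Working session

There is one attempt and no reset: what is moved stays moved. The work goes in short steps, Python scripts to look and compute and a tool call to move; the robot and the scene stay as the last step left them, time stands still between calls to the robot, and variables do not carry over. Pictures are saved under pics/ and viewed, and the job is handed in when it is done.

Besides the shell and the picture viewer there is one more tool, called after "Call:" as name(argument=value, ...), one argument or row to a line, values as JSON. servo_tool: Moves the arm, as the interface text tells. Its arguments: {"type":"object","properties":{"deltas":{"type":"array","items":{"type":"array","items":{"type":"array","items":{"type":"number"}}}},"newtons":{"type":"number"}},"required":["deltas"]}

I'll start by looking at the scene and the state.

```bash
mkdir -p pics; ls; python3 - <<'E'
from rig import manip, viewer, order, nets
import cv2, numpy as np
o=manip.get_obs()
for k,v in o.items(): print(k,np.round(v,3))
for n in ["scene","top","wrist"]:
    c=viewer.calibration(n)
    print(n,{k:np.round(np.array(v),3).tolist() for k,v in c.items()})
for n in ["scene","top"]:
    im=viewer.grab_frame(n)
    cv2.imwrite(f"pics/{n}_0.png",im[:,:,::-1])
E
```

```text
pics
clock 0.0
joint_positions [ 1.389  0.256  0.107 -0.    -1.424 -0.285]
joint_velocities [ 0.001  0.     0.    -0.001  0.002 -0.001]
joint_torque [ 0.0000e+00 -3.8663e+01  2.3794e+01  5.3650e+00 -6.0000e-03  0.0000e+00]
tcp_pos [247.253 490.759 244.411]
ee_rot [-1.569  0.     2.675]
contact_force [0.07  0.104 0.299]
ft_torque [-0.077 -0.003 -0.015]
width 85.574
scene {'camera_matrix': [[387.683, 0.0, 326.111], [0.0, 387.683, 200.141], [0.0, 0.0, 1.0]], 'rvec': [2.328, 0.667, -0.279], 'tvec': [-472.786, -152.842, 1452.976]}
top {'camera_matrix': [[402.162, 0.0, 318.615], [0.0, 402.162, 201.316], [0.0, 0.0, 1.0]], 'rvec': [2.135, -2.185, 0.157], 'tvec': [27.404, 571.505, 1295.728]}
wrist {'camera_matrix': [[353.781, 0.0, 319.08], [0.0, 353.781, 202.416], [0.0, 0.0, 1.0]], 'rvec': [-1.54, 2.504, 0.413], 'tvec': [548.471, -43.025, 381.291]}
```

View pics/scene_0.png

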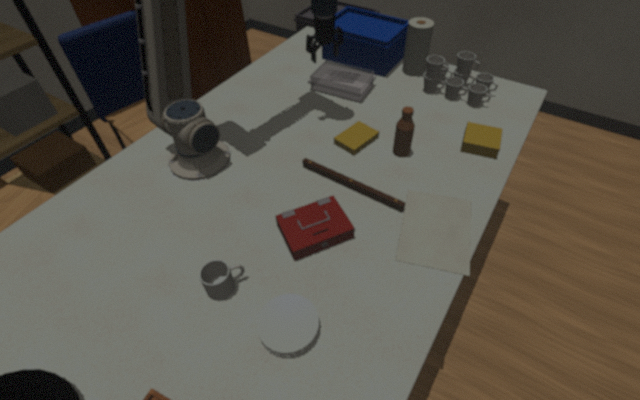

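View pics/top_0.png

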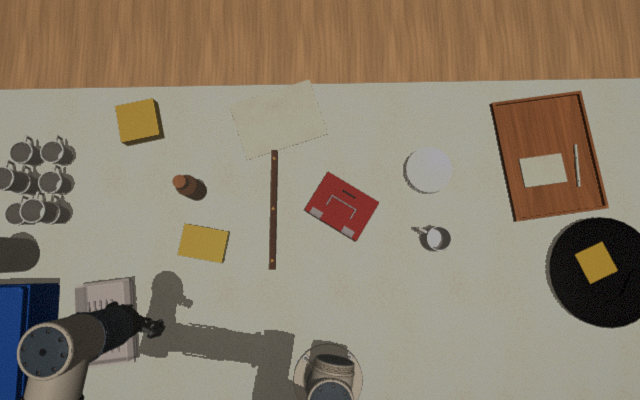

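```bash
cat > h.py <<'E'
import numpy as np, cv2
from scipy.optimize import minimize
from rig import manip, viewer, order, nets
def cal(n):
    c=viewer.calibration(n)
    return np.array(c["camera_matrix"],float),np.array(c["rvec"],float).ravel(),np.array(c["tvec"],float).ravel()
def proj(P,c):
    K,r,t=c
    return cv2.projectPoints(np.asarray(P,float).reshape(-1,3),r,t,K,None)[0].reshape(-1,2)
def back(uv,z,c):
    K,r,t=c; R=cv2.Rodrigues(r)[0]; C=-R.T@t
    uv=np.asarray(uv,float).reshape(-1,2)
    d=(R.T@np.linalg.inv(K)@np.c_[uv,np.ones(len(uv))].T).T
    s=(z-C[2])/d[:,2]
    return C+d*s[:,None]
def box8(p,L,W,H,z0=0):
    x,y,a=p; c,s=np.cos(a),np.sin(a)
    q=np.array([[sx*L/2,sy*W/2] for sx,sy in((1,1),(-1,1),(-1,-1),(1,-1))])
    q=q@np.array([[c,s],[-s,c]])+[x,y]
    return np.vstack([np.c_[q,np.full(4,z0)],np.c_[q,np.full(4,z0+H)]])
def hullmask(P,c,S=4):
    uv=proj(P,c); h=cv2.convexHull(uv.astype(np.float32)).reshape(-1,2)
    m=np.zeros((400*S,640*S),np.uint8)
    cv2.fillConvexPoly(m,np.round(((h+0.5)*S-0.5)*16).astype(np.int32),1,shift=4)
    return m
def fit(p0,dims,masks,cals,S=4):
    """IoU fit of a cuboid on the table to silhouettes"""
    big=[cv2.resize(m.astype(np.uint8),None,fx=S,fy=S,interpolation=cv2.INTER_NEAREST) for m in masks]
    def f(p):
        t=0
        for b,c in zip(big,cals):
            h=hullmask(box8([p[0],p[1],p[2]/100],*dims),c,S)
            t+=1-np.logical_and(h,b).sum()/max(1,np.logical_or(h,b).sum())
        return t
    q=np.array([p0[0],p0[1],p0[2]*100],float)
    for st in (15,4):
        r=minimize(f,q,method="Nelder-Mead",options=dict(initial_simplex=np.vstack([q,q+[st,0,0],q+[0,st,0],q+[0,0,st*.7]]),xatol=.05,fatol=1e-5,maxiter=200)); q=r.x
    return np.array([q[0],q[1],q[2]/100]),r.fun
def redmask(im):
    h=cv2.cvtColor(im,cv2.COLOR_RGB2HSV)
    return (((h[:,:,0]<8)|(h[:,:,0]>170))&(h[:,:,1]>140)&(h[:,:,2]>50))
E
python3 - <<'E'
from h import *
for cam in ["top","scene"]:
    im=viewer.grab_frame(cam); c=cal(cam)
    K,r,t=c; R=cv2.Rodrigues(r)[0]; print(cam,"cam at",np.round(-R.T@t))
    for n,z in [("cashbox",52),("rail",35),("mug",0),("plates",0),("bottle",0),("cards",0)]:
        rr=nets.regions_of(n,cam)[:2]; pp=nets.place_of(n,cam)[:2]
        for q in rr: print(n,"reg",round(q["conf"],2),np.round(q["box"],1),q["region"].sum())
        for q in pp: print("   place",round(q["conf"],2),np.round(q["point"],1),np.round(back(q["point"],0,c)[0][:2]))
        if rr: np.save(f"m_{cam}_{n}.npy",rr[0]["region"])
E
```

```text
top cam at [ 398.   35. 1359.]
cashbox reg 0.95 [339.1 206.3  79.8  71.3] 2783
   place 0.6 [337.6 205.8] [560. -51.]
   place 0.17 [204.3 239.9] [455. 400.]
rail reg 0.86 [272.2 212.3   9.4 121.7] 795
   place 0.92 [273.5 210.5] [549. 168.]
mug reg 0.73 [274.1 209.6   3.9 124.8] 847
mug reg 0.62 [436.6 238.2  38.1  25.8] 684
   place 0.61 [433.1 236.6] [ 448. -370.]
plates reg 0.94 [429.2 170.   47.1  47.6] 1703
   place 0.86 [426.3 172.2] [ 670. -360.]
bottle reg 0.55 [189.8 187.9  39.6  26.2] 620
   place 0.88 [198.1 189.6] [626. 424.]
cards reg 0.76 [204.1 243.1  54.5  43.1] 1473
   place 0.83 [205.3 242.4] [446. 397.]
scene cam at [ 996. -661.  964.]
cashbox reg 0.76 [313.9 227.2  80.2  64.3] 3317
cashbox reg 0.62 [353.9 183.9  99.5  50.7] 1151
   place 0.6 [314.8 232.8] [557. -62.]
rail reg 0.56 [352.1 185.8 104.6  52.3] 1271
   place 0.68 [350.4 184.3] [546. 180.]
   place 0.23 [220.  285.9] [ 434. -359.]
mug reg 0.82 [220.3 278.7  44.7  42.8] 1217
   place 0.73 [220.1 289.1] [ 441. -366.]
plates reg 0.73 [288.3 326.6  65.4  62.7] 3122
   place 0.86 [287.6 329.9] [ 671. -362.]
   place 0.22 [315.7 232.6] [559. -60.]
bottle reg 0.96 [404.9 132.4  26.   51.5] 891
   place 0.82 [400.9 152.2] [623. 427.]
cards reg 0.79 [357.4 139.8  45.9  32.6] 908
```

```bash
cat >> h.py <<'E'
def redbox(im,roi):
    """convex hull mask of the biggest red blob near roi (c,r)"""
    m=redmask(im).astype(np.uint8)
    n,l,s,ct=cv2.connectedComponentsWithStats(m)
    k=[i for i in range(1,n) if s[i,4]>40 and np.hypot(*(ct[i]-roi))<60]
    mm=np.isin(l,k).astype(np.uint8)
    pts=cv2.findNonZero(mm); h=cv2.convexHull(pts)
    o=np.zeros_like(mm); cv2.fillConvexPoly(o,h,1); return o.astype(bool)
def overlay(im,Ps,c,name,crop=None,sc=1,cols=((0,255,0),(0,255,255),(255,0,255))):
    o=cv2.resize(im[:,:,::-1],None,fx=sc,fy=sc,interpolation=cv2.INTER_CUBIC)
    for P,col in zip(Ps,cols):
        uv=(proj(P,c)+.5)*sc-.5
        for a,b in ((0,1),(1,2),(2,3),(3,0),(4,5),(5,6),(6,7),(7,4),(0,4),(1,5),(2,6),(3,7)):
            cv2.line(o,tuple(np.round(uv[a]*8).astype(int).tolist()),tuple(np.round(uv[b]*8).astype(int).tolist()),col,1,cv2.LINE_AA,3)
    if crop: o=o[crop[1]*sc:crop[3]*sc,crop[0]*sc:crop[2]*sc]
    cv2.imwrite(name,o)
BOX=(200,150,52); RAIL=(400,20,35)
E
python3 - <<'E'
from h import *
ims={k:viewer.grab_frame(k) for k in("top","scene")}; cs={k:cal(k) for k in ims}
roi={"top":(341,206),"scene":(315,227)}
M={k:redbox(ims[k],roi[k]) for k in ims}
print({k:M[k].sum() for k in M})
for ks in (["top"],["scene"],["top","scene"]):
    p,f=fit([557,-56,0.95],BOX,[M[k] for k in ks],[cs[k] for k in ks]); print("box",ks,np.round(p,1),"deg",np.degrees(p[2]).round(1),round(f,3))
pb=p
for ks in (["top"],["scene"],["top","scene"]):
    p,f=fit([549,170,0.0],RAIL,[np.load(f"m_{k}_rail.npy") for k in ks],[cs[k] for k in ks]); print("rail",ks,np.round(p,1),"deg",np.degrees(p[2]).round(2),round(f,3))
np.save("p0.npy",[pb,p])
overlay(ims["top"],[box8(pb,*BOX),box8(p,*RAIL)],cs["top"],"pics/ov_top.png",(230,130,400,290),4)
overlay(ims["scene"],[box8(pb,*BOX),box8(p,*RAIL)],cs["scene"],"pics/ov_scene.png",(260,140,420,270),4)
E
```

```text
{'top': np.int64(2721), 'scene': np.int64(2495)}
box ['top'] [555.6 -59.8   1. ] deg 56.8 0.051
box ['scene'] [533.5 -38.8   0.9] deg 54.3 0.22
box ['top', 'scene'] [555.9 -59.8   1. ] deg 57.1 0.302
rail ['top'] [552.7 166.8  -0. ] deg -1.52 0.108
rail ['scene'] [552.  167.9  -0. ] deg -1.94 0.086
rail ['top', 'scene'] [552.8 167.2  -0. ] deg -1.68 0.198
```

```bash
ls pics
```

```text
ov_scene.png
ov_top.png
scene_0.png
top_0.png
```

View pics/ov_top.png

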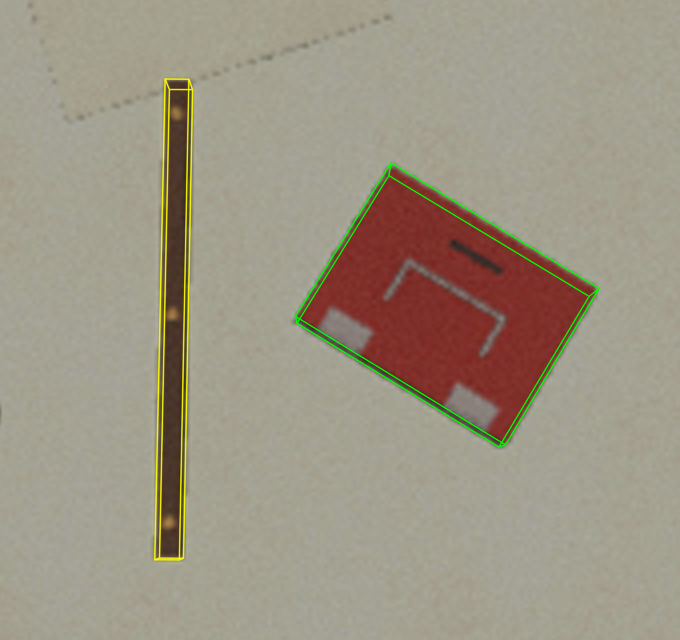

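View pics/ov_scene.png

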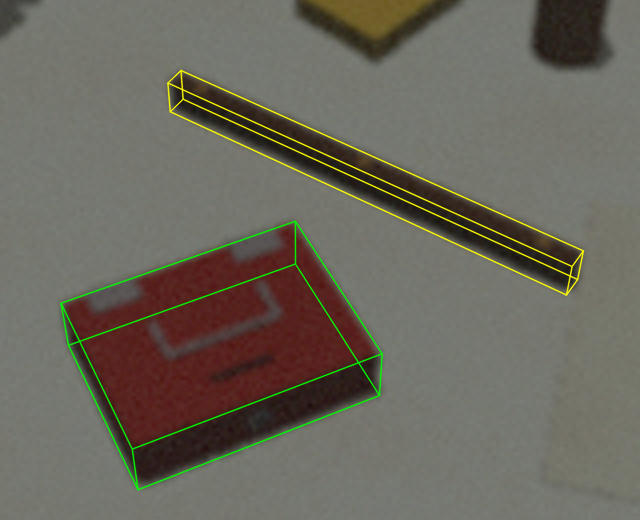

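```bash
cat > plan.py <<'E'
import numpy as np, json, os
F="cmd.json"
def get():
    return json.load(open(F)) if os.path.exists(F) else [247.49,491.163,245.283,1.389-0.285+np.pi/2]
def rows(poses,grip,start=None,nd=2):
    """poses: list of 10 (x,y,z,yaw) world -> rows in tool axes of start"""
    s=start or get(); c,n=np.cos(s[3]),np.sin(s[3]); out=[]
    for g,p in zip(np.broadcast_to(grip,len(poses)),poses):
        d=np.array(p[:3])-s[:3]
        out.append([float(g),round((c*d[0]+n*d[1])/10,nd),round(-d[2]/10,nd),round((-n*d[0]+c*d[1])/10,nd),round(np.degrees(s[3]-p[3]),1)])
    return out
def after(row,start=None):
    s=start or get(); c,n=np.cos(s[3]),np.sin(s[3]); x,y,z=[10*v for v in row[1:4]]
    return [s[0]+c*x-n*z, s[1]+n*x+c*z, s[2]-y, s[3]-np.radians(row[4])]
def done(row):
    p=after(row); json.dump(p,open(F,"w")); return p
def show(r): print("[["+",\n".join(str(x) for x in r)+"]]")
E
python3 - <<'E'
from h import *
o=manip.get_obs(); K,r,t=cal("wrist"); R=cv2.Rodrigues(r)[0]; C=-R.T@t
from scipy.spatial.transform import Rotation as Ro
T=Ro.from_euler("xyz",o["ee_rot"]).as_matrix()
print("tool axes cols",np.round(T,3).tolist())
print("cam in tool",np.round(T.T@(C-o["tcp_pos"]),1)); print("cam axes in tool (cols)",np.round(T.T@R.T,3).tolist())
im=viewer.grab_frame("wrist"); cv2.imwrite("pics/w0.png",im[:,:,::-1])
E
```

```text
tool axes cols [[-0.893, 0.0, -0.45], [0.45, 0.0, -0.893], [-0.0, -1.0, -0.0]]
cam in tool [ -82.7 -129.3    0.6]
cam axes in tool (cols) [[0.001, 0.947, 0.322], [-0.0, -0.322, 0.947], [1.0, -0.001, -0.0]]
```

View pics/w0.png

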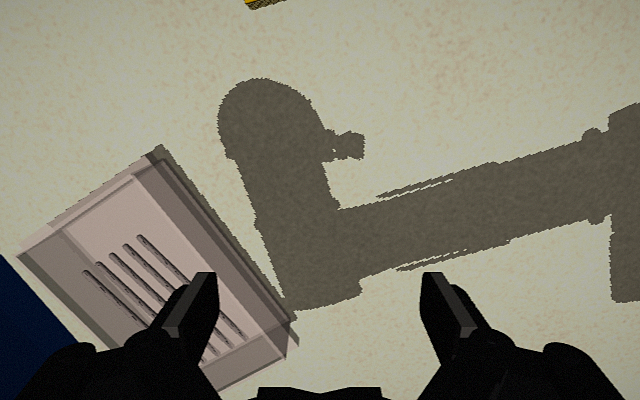

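```bash
python3 - <<'E'
from plan import *
b=[555.9,-59.8,np.radians(57.0)]
def b2w(x,y): c,s=np.cos(b[2]),np.sin(b[2]); return np.array([b[0]+c*x-s*y,b[1]+s*x+c*y])
tgt=b2w(-80,-75-11-22); print("standoff",tgt, "contact",b2w(-80,-86))
s=get(); e=[*tgt,160,np.radians(147)]
f=np.cumsum([.5,.8]+[1]*16+[.8,.5]); f/=f[-1]
P=[[s[i]+(e[i]-s[i])*k for i in range(4)] for k in f]
# z: keep high for first 12 rows then fall
for i,p in enumerate(P): p[2]=s[2] if i<12 else s[2]+(160-s[2])*(i-11)/8
a=rows(P[:10],0,nd=1); show(a); s2=after(a[-1]); print(np.round(s2,2))
c=rows(P[10:],0,start=s2,nd=1); show(c); print(np.round(after(c[-1],s2),3)); 
print([round(float(np.linalg.norm(np.subtract(P[i+1][:3],P[i][:3]))),1) for i in range(19)])
E
```

```text
standoff [ 602.90529854 -185.71466122] contact [ 584.45454604 -173.73260245]
[[[0.0, np.float64(-1.7), np.float64(-0.0), np.float64(1.2), np.float64(0.2)],
[0.0, np.float64(-4.3), np.float64(-0.0), np.float64(3.1), np.float64(0.4)],
[0.0, np.float64(-7.7), np.float64(-0.0), np.float64(5.5), np.float64(0.8)],
[0.0, np.float64(-11.0), np.float64(-0.0), np.float64(7.9), np.float64(1.1)],
[0.0, np.float64(-14.4), np.float64(-0.0), np.float64(10.3), np.float64(1.4)],
[0.0, np.float64(-17.7), np.float64(-0.0), np.float64(12.7), np.float64(1.8)],
[0.0, np.float64(-21.1), np.float64(-0.0), np.float64(15.1), np.float64(2.1)],
[0.0, np.float64(-24.4), np.float64(-0.0), np.float64(17.4), np.float64(2.5)],
[0.0, np.float64(-27.8), np.float64(-0.0), np.float64(19.8), np.float64(2.8)],
[0.0, np.float64(-31.1), np.float64(-0.0), np.float64(22.2), np.float64(3.1)]]]
[425.31 152.96 245.28   2.62]
[[[0.0, np.float64(-3.5), np.float64(-0.0), np.float64(2.2), np.float64(0.4)],
[0.0, np.float64(-6.9), np.float64(-0.0), np.float64(4.4), np.float64(0.7)],
[0.0, np.float64(-10.4), np.float64(1.1), np.float64(6.6), np.float64(1.0)],
[0.0, np.float64(-13.9), np.float64(2.1), np.float64(8.8), np.float64(1.4)],
[0.0, np.float64(-17.3), np.float64(3.2), np.float64(11.1), np.float64(1.7)],
[0.0, np.float64(-20.8), np.float64(4.3), np.float64(13.3), np.float64(2.0)],
[0.0, np.float64(-24.3), np.float64(5.3), np.float64(15.5), np.float64(2.4)],
[0.0, np.float64(-27.7), np.float64(6.4), np.float64(17.7), np.float64(2.7)],
[0.0, np.float64(-30.5), np.float64(7.5), np.float64(19.4), np.float64(3.0)],
[0.0, np.float64(-32.3), np.float64(8.5), np.float64(20.5), np.float64(3.2)]]]
[ 603.451 -185.601  160.283    2.565]
[32.9, 41.1, 41.1, 41.1, 41.1, 41.1, 41.1, 41.1, 41.1, 41.1, 41.1, 42.5, 42.5, 42.5, 42.5, 42.5, 42.5, 34.6, 23.2]
```

Call:
servo_tool(
  deltas=[
    [[0,-1.7,0,1.2,0.2],[0,-4.3,0,3.1,0.4],[0,-7.7,0,5.5,0.8],[0,-11.0,0,7.9,1.1],[0,-14.4,0,10.3,1.4],[0,-17.7,0,12.7,1.8],[0,-21.1,0,15.1,2.1],[0,-24.4,0,17.4,2.5],[0,-27.8,0,19.8,2.8],[0,-31.1,0,22.2,3.1]],
  ],
  newtons=40,
)

```text
clock: 2.38
tcp_pos: [425.8, 151.1, 245.7]
ee_rot: [-1.572, 0.0, 2.621]
contact_force: [1.9, 1.4, 0.2]
width: 0.1
```

Call:
servo_tool(
  deltas=[
    [[0,-3.5,0,2.2,0.4],[0,-6.9,0,4.4,0.7],[0,-10.4,0.7,6.6,1.0],[0,-13.9,1.4,8.8,1.4],[0,-17.3,2.1,11.0,1.7],[0,-20.8,2.8,13.2,2.0],[0,-24.2,3.5,15.4,2.4],[0,-27.6,4.2,17.6,2.7],[0,-30.5,6.0,19.4,3.0],[0,-32.3,8.5,20.5,3.2]],
  ],
)

```text
clock: 3.22
tcp_pos: [605.5, -189.3, 161.1]
ee_rot: [-1.572, 0.004, 2.563]
contact_force: [-0.2, 0.8, -0.0]
width: -0.1
```

```bash
python3 - <<'E'
from plan import *
done([0,-31.1,0,22.2,3.1]); print(done([0,-32.3,8.5,20.5,3.2]))
from h import *
for n in ("top","scene","wrist"):
    im=viewer.grab_frame(n); cv2.imwrite(f"pics/{n}_1.png",im[:,:,::-1])
o=manip.get_obs(); print(o["clock"],o["tcp_pos"],o["ee_rot"],o["joint_positions"])
E
```

```text
[np.float64(603.4514200255375), np.float64(-185.60080278435134), 160.283, np.float64(2.5648405839192536)]
3.3667 [ 602.29637348 -186.85468365  157.03115646] [-1.56829321 -0.00533767  2.56210255] [-5.37594599e-02  4.54067420e-01  1.73625793e-01 -5.33560824e-04
 -1.29622777e+00  1.04521854e+00]
```

View images.

```bash
python3 - <<'E'
import cv2, numpy as np
a=cv2.imread("pics/top_1.png")[100:300,200:480]; b=cv2.imread("pics/scene_1.png")[100:300,180:460]
cv2.imwrite("pics/c1.png",cv2.resize(np.vstack([a,b]),None,fx=2,fy=1.5))
E
```

```text
(no output)
```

View pics/c1.png

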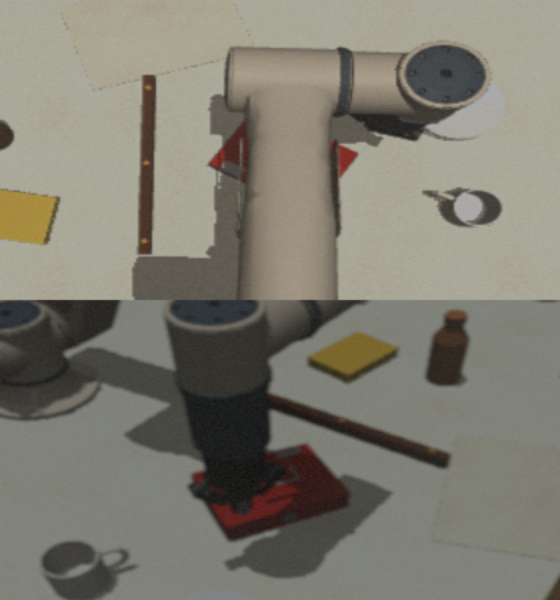

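View pics/wrist_1.png

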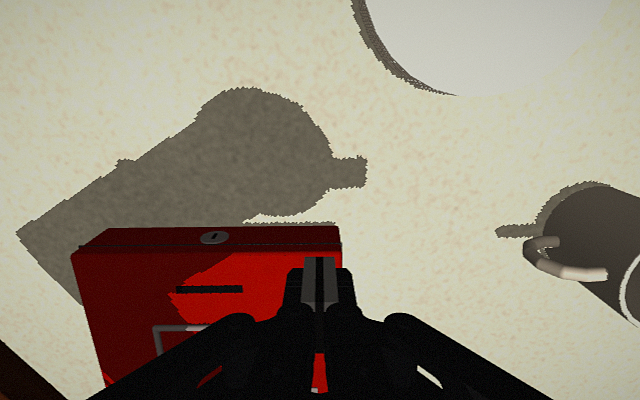

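```bash
python3 - <<'E'
from h import *
p=np.load("p0.npy")
im=viewer.grab_frame("wrist"); c=cal("wrist")
overlay(im,[box8(p[0],*BOX)],c,"pics/ovw1.png",None,1)
print(np.round(proj(box8(p[0],*BOX),c),0).tolist())
E
```

```text
[[141.0, 359.0], [338.0, 358.0], [341.0, 221.0], [113.0, 222.0], [113.0, 403.0], [342.0, 402.0], [345.0, 247.0], [74.0, 249.0]]
```

View pics/ovw1.png

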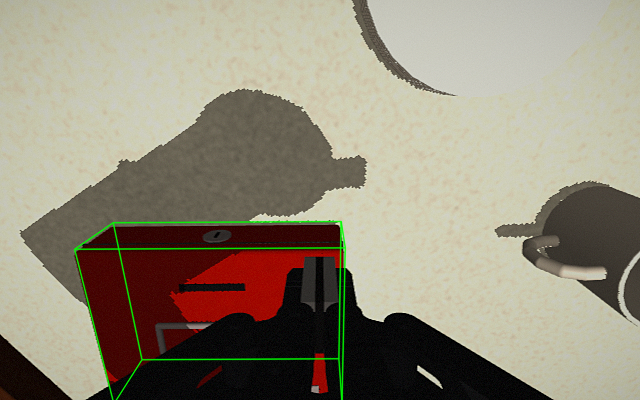

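```bash
python3 - <<'E'
import cv2
a=cv2.imread("pics/wrist_1.png")[210:310,60:360]; cv2.imwrite("pics/c2.png",cv2.resize(cv2.convertScaleAbs(a,alpha=2,beta=20),None,fx=2.6,fy=2.6,interpolation=cv2.INTER_CUBIC))
E
```

```text
(no output)
```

View pics/c2.png

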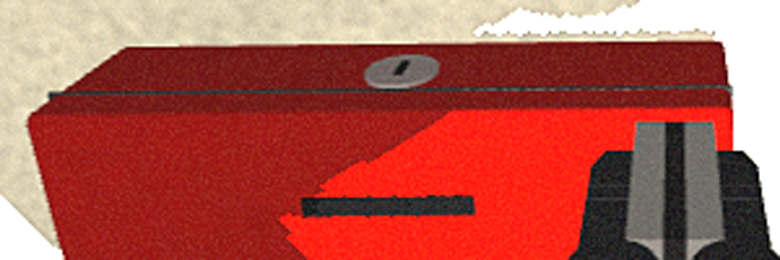

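Call:
servo_tool(
  deltas=[
    [[0,0,2.6,0,0],[0,0,5.6,0,0],[0,0,8.6,0,0],[0,0,11.4,0,0],[0,0,13.0,0,0],[0,0.3,13.0,0,0],[0,0.7,13.0,0,0],[0,1.1,13.0,0,0],[0,1.5,13.0,0,0],[0,1.9,13.0,0,0]],
  ],
)

```text
clock: 4.25
tcp_pos: [588.3, -174.9, 32.4]
ee_rot: [-1.572, 0.003, 2.565]
contact_force: [0.5, 0.0, -0.5]
width: 0.1
```

```bash
python3 - <<'E'
from plan import *
print(np.round(done([0,1.9,13.0,0,0]),2))
from h import *
for n in ("scene","wrist"):
    im=viewer.grab_frame(n); cv2.imwrite(f"pics/{n}_2.png",im[:,:,::-1])
    if n=="scene": cv2.imwrite("pics/c3.png",cv2.resize(im[150:300,220:420,::-1],None,fx=3,fy=3,interpolation=cv2.INTER_CUBIC))
o=manip.get_obs(); print(o["clock"],o["tcp_pos"],o["ee_rot"],o["contact_force"])
E
```

```text
[ 587.52 -175.24   30.28    2.56]
4.35 [ 587.55297847 -174.82695117   31.59658922] [-1.57174801e+00  1.50207727e-03  2.56525050e+00] [ 0.42822119 -0.59338692 -0.81687022]
```

View pics/c3.png

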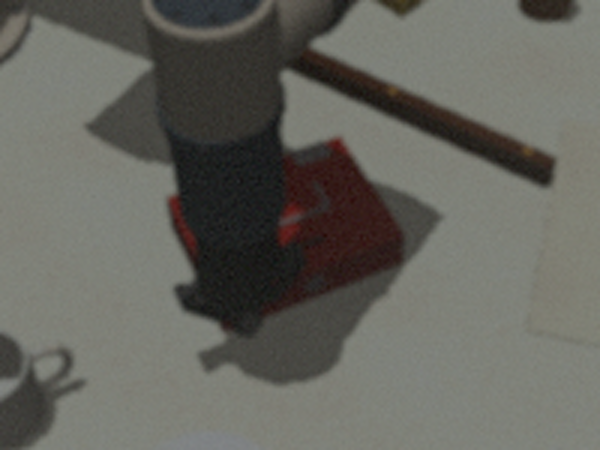

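View pics/wrist_2.png

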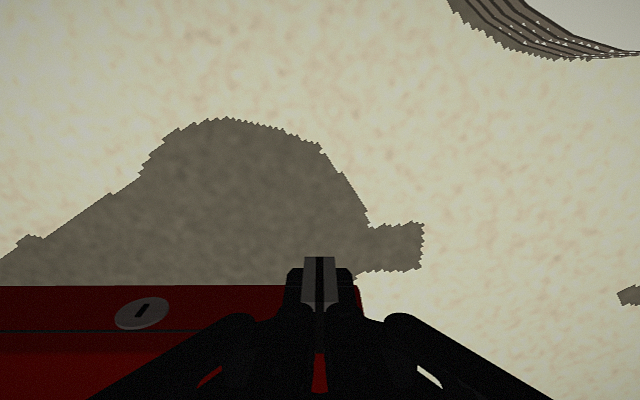

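```bash
cat >> plan.py <<'E'
def arc(phis_deg,rho,pre=0.0,ahead=86.0,nd=2):
    """rows: turn about point 'ahead' mm in +x tool and rho mm in -z tool, after 'pre' mm forward"""
    out=[]
    for p in phis_deg:
        f=np.radians(p); out.append([0.0,float(np.round((pre+ahead-ahead*np.cos(f)+rho*np.sin(f))/10,nd)),0.0,float(np.round((ahead*np.sin(f)+rho*(np.cos(f)-1))/10,nd)),float(p)])
    return out
E
python3 - <<'E'
from plan import *
show(arc([0,0,1,2,3,4,5,6,7,8],215,5))
E
```

```text
[[[0.0, 0.5, 0.0, 0.0, 0.0],
[0.0, 0.5, 0.0, 0.0, 0.0],
[0.0, 0.88, 0.0, 0.15, 1.0],
[0.0, 1.26, 0.0, 0.29, 2.0],
[0.0, 1.64, 0.0, 0.42, 3.0],
[0.0, 2.02, 0.0, 0.55, 4.0],
[0.0, 2.41, 0.0, 0.67, 5.0],
[0.0, 2.79, 0.0, 0.78, 6.0],
[0.0, 3.18, 0.0, 0.89, 7.0],
[0.0, 3.58, 0.0, 0.99, 8.0]]]
```

Call:
servo_tool(
  deltas=[
    [[0,0.3,0,0,0],[0,0.5,0,0,0],[0,0.9,0,0.1,1],[0,1.25,0,0.25,2],[0,1.65,0,0.4,3],[0,2.0,0,0.5,4],[0,2.4,0,0.6,5],[0,2.8,0,0.7,6],[0,3.2,0,0.8,7],[0,3.6,0,0.9,8]],
  ],
)

```text
clock: 5.18
tcp_pos: [552.9, -163.7, 30.8]
ee_rot: [-1.571, 0.002, 2.424]
contact_force: [3.7, -4.3, 0.1]
width: -0.0
```

```bash
python3 - <<'E'
from plan import *
print(np.round(done([0,3.6,0,0.9,8]),3))
from h import *
ims={n:viewer.grab_frame(n) for n in ("scene","wrist","top")}
cv2.imwrite("pics/c4.png",np.hstack([cv2.resize(ims["scene"][150:300,220:420,::-1],(400,300)),cv2.resize(ims["wrist"][:,:,::-1],(400,300))]))
cv2.imwrite("pics/top_4.png",ims["top"][:,:,::-1])
o=manip.get_obs(); print(o["clock"],o["tcp_pos"],o["ee_rot"],o["contact_force"])
E
```

```text
[ 552.441 -163.153   30.283    2.425]
5.3333 [ 552.26479187 -163.32006481   30.67416633] [-1.57068865e+00  2.95646807e-04  2.42506608e+00] [ 0.49877413 -2.20089195  0.75898487]
```

View pics/c4.png

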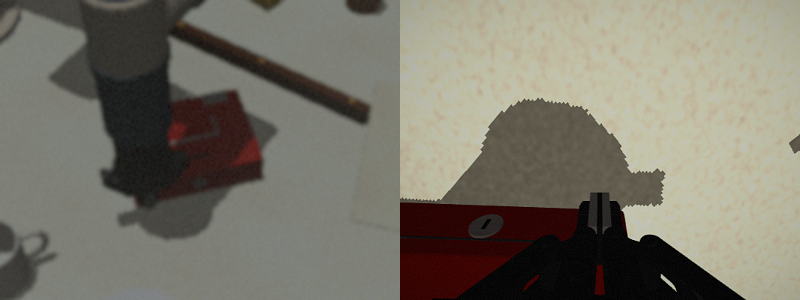

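View pics/top_4.png

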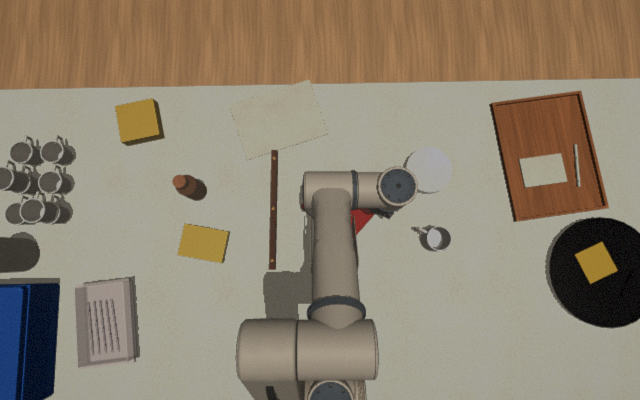

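```bash
cat >> h.py <<'E'
def frontedge(im,c,cols=(5,270),side="top"):
    """bottom front edge of the box from the wrist picture: line fit in the plane z=0 -> angle(deg, of box x axis), points"""
    h=cv2.cvtColor(im,cv2.COLOR_RGB2HSV)
    m=(((h[:,:,0]<9)|(h[:,:,0]>168))&(h[:,:,1]>150)&(h[:,:,2]>25)).astype(np.uint8)
    m=cv2.morphologyEx(m,cv2.MORPH_OPEN,np.ones((3,3),np.uint8))
    n,l,s,_=cv2.connectedComponentsWithStats(m); k=1+np.argmax(s[1:,4]); m=(l==k)
    P=[]
    for u in range(*cols,3):
        r=np.nonzero(m[:,u])[0]
        if len(r): P.append((u,r[0]-0.5))
    P=np.array(P,float); W=back(P,0,c)[:,:2]
    vx,vy,x0,y0=cv2.fitLine(W.astype(np.float32),cv2.DIST_HUBER,0,.1,.01).ravel()
    nrm=np.array([-vy,vx]); res=np.abs((W-[x0,y0])@nrm)
    rr=np.nonzero(m.any(0))[0]
    return np.array([x0,y0]),np.array([vx,vy]),np.median(res),P,m,rr.max()
E
python3 - <<'E'
from h import *
im=viewer.grab_frame("wrist"); c=cal("wrist"); o=manip.get_obs()
p,v,res,P,m,umax=frontedge(im,c)
if v@[np.cos(0.9),np.sin(0.9)]<0: v=-v
print("point",p,"ang",np.degrees(np.arctan2(v[1],v[0])),res, P[[0,len(P)//2,-1]].tolist(),umax)
# distance of tcp to face
nrm=np.array([-v[1],v[0]]); print("tcp to face along +y_box",(p-o["tcp_pos"][:2])@nrm)
# right end corner
col=[u for u in range(330,420) if m[:,u].any()]
for u in col[::6]: print(u,np.nonzero(m[:,u])[0][0],end="; ")
E
```

```text
point [598.08575  -52.766808] ang 46.80068 0.15090062545234217 [[5.0, 316.5], [107.0, 319.5], [209.0, 322.5]] 209
tcp to face along +y_box 42.232494206739105
```

```bash
python3 - <<'E'
from h import *
im=viewer.grab_frame("wrist"); cv2.imwrite("pics/w5.png",im[:,:,::-1])
h=cv2.cvtColor(im,cv2.COLOR_RGB2HSV)
for u in (20,100,200,260): print(u,[(r,h[r,u].tolist()) for r in range(255,340,6)])
E
```

```text
20 [(255, [25, 44, 185]), (261, [27, 37, 187]), (267, [20, 51, 90]), (273, [178, 222, 39]), (279, [1, 255, 37]), (285, [0, 255, 38]), (291, [179, 255, 42]), (297, [179, 243, 43]), (303, [0, 255, 39]), (309, [1, 255, 40]), (315, [84, 75, 17]), (321, [1, 255, 39]), (327, [2, 208, 43]), (333, [2, 255, 40]), (339, [179, 255, 53])]
100 [(255, [25, 47, 92]), (261, [23, 49, 89]), (267, [25, 52, 93]), (273, [0, 255, 42]), (279, [1, 255, 40]), (285, [179, 255, 39]), (291, [2, 255, 41]), (297, [4, 221, 45]), (303, [179, 236, 41]), (309, [0, 255, 41]), (315, [1, 255, 41]), (321, [1, 249, 42]), (327, [2, 255, 42]), (333, [5, 220, 44]), (339, [179, 224, 49])]
200 [(255, [24, 45, 91]), (261, [26, 41, 99]), (267, [26, 43, 95]), (273, [22, 46, 99]), (279, [2, 231, 42]), (285, [0, 255, 41]), (291, [1, 232, 44]), (297, [179, 233, 46]), (303, [1, 255, 44]), (309, [179, 255, 46]), (315, [1, 232, 44]), (321, [95, 96, 16]), (327, [4, 255, 46]), (333, [98, 255, 4]), (339, [30, 36, 7])]
260 [(255, [23, 56, 101]), (261, [21, 54, 99]), (267, [25, 49, 94]), (273, [22, 50, 97]), (279, [176, 238, 46]), (285, [0, 255, 39]), (291, [0, 255, 40]), (297, [4, 255, 43]), (303, [2, 249, 44]), (309, [0, 255, 41]), (315, [0, 255, 43]), (321, [7, 237, 14]), (327, [80, 177, 13]), (333, [135, 102, 5]), (339, [30, 128, 2])]
```

View pics/w5.png

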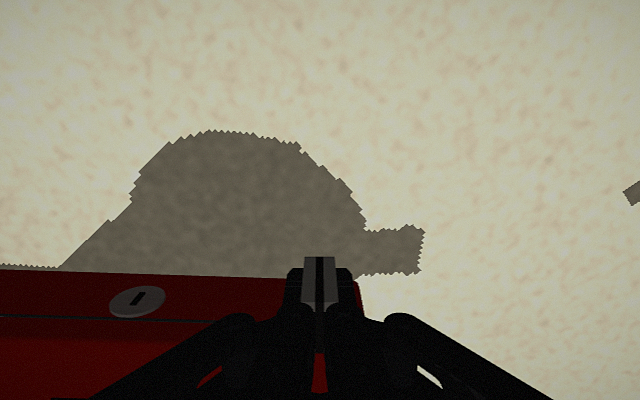

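```bash
sed -i 's/k=1+np.argmax(s\[1:,4\]); m=(l==k)/m=np.isin(l,[i for i in range(1,n) if s[i,4]>300])/' h.py
cat > w.py <<'E'
from h import *
def wm(cols=(5,270),a0=0.5,verbose=True):
    im=viewer.grab_frame("wrist"); c=cal("wrist"); o=manip.get_obs()
    p,v,res,P,m,umax=frontedge(im,c,cols)
    if v@[np.cos(a0),np.sin(a0)]<0: v=-v
    nrm=np.array([-v[1],v[0]])
    ang=np.degrees(np.arctan2(v[1],v[0])); d=(p-o["tcp_pos"][:2])@nrm
    # right end: columns right of finger
    col=[u for u in range(345,640) if m[240:330,u].any()]
    s=None
    if col:
        u=max(col); r=np.nonzero(m[:,u])[0][0]; w=back([[u,r]],0,c)[0][:2]; s=(o["tcp_pos"][:2]-w)@v
    if verbose: print("clock",round(float(o["clock"]),2),"box ang %.2f (res %.2f) tool-yaw-90 %.2f  tcp->face %.1f  end->tcp %s"%(ang,res,np.degrees(o["ee_rot"][2])-90,d,s),"F",np.round(o["contact_force"],1),"tcp",np.round(o["tcp_pos"],1))
    return ang,d,s,p,v,P,m,im
E
python3 - <<'E'
from w import *
a=wm(a0=.8); print(a[5][::20].tolist())
E
```

```text
clock 5.48 box ang 46.80 (res 0.14) tool-yaw-90 48.96  tcp->face 13.3  end->tcp None F [ 1.3 -1.5  2.3] tcp [ 552.4 -163.2   30.4]
[[5.0, 269.5], [65.0, 271.5], [125.0, 273.5], [185.0, 275.5], [245.0, 277.5]]
```

```bash
python3 - <<'E'
from plan import *
show(arc([1.5*k for k in range(1,11)],168))
E
```

```text
[[[0.0, 0.44, 0.0, 0.22, 1.5],
[0.0, 0.89, 0.0, 0.43, 3.0],
[0.0, 1.34, 0.0, 0.62, 4.5],
[0.0, 1.8, 0.0, 0.81, 6.0],
[0.0, 2.27, 0.0, 0.98, 7.5],
[0.0, 2.73, 0.0, 1.14, 9.0],
[0.0, 3.21, 0.0, 1.29, 10.5],
[0.0, 3.68, 0.0, 1.42, 12.0],
[0.0, 4.16, 0.0, 1.54, 13.5],
[0.0, 4.64, 0.0, 1.65, 15.0]]]
```

Call:
servo_tool(
  deltas=[
    [[0,0.45,0,0.2,2],[0,0.9,0,0.4,4],[0,1.35,0,0.6,6],[0,1.8,0,0.8,8],[0,2.25,0,0.95,9.5],[0,2.7,0,1.1,11],[0,3.2,0,1.25,12.5],[0,3.7,0,1.4,14],[0,4.15,0,1.5,15.5],[0,4.6,0,1.6,17]],
  ],
)

```text
clock: 6.32
tcp_pos: [507.6, -145.2, 30.4]
ee_rot: [-1.571, 0.001, 2.127]
contact_force: [3.4, -4.7, -0.0]
width: 0.1
```

```bash
python3 - <<'E'
from plan import *
print(np.round(done([0,4.6,0,1.6,17]),3))
from w import *
a=wm(); cv2.imwrite("pics/w6.png",a[7][:,:,::-1])
E
```

```text
[ 507.241 -145.014   30.283    2.129]
clock 6.37 box ang 31.11 (res 0.13) tool-yaw-90 31.80  tcp->face 13.0  end->tcp None F [ 1.4 -3.1 -0.3] tcp [ 506.8 -144.8   30.3]
```

View pics/w6.png

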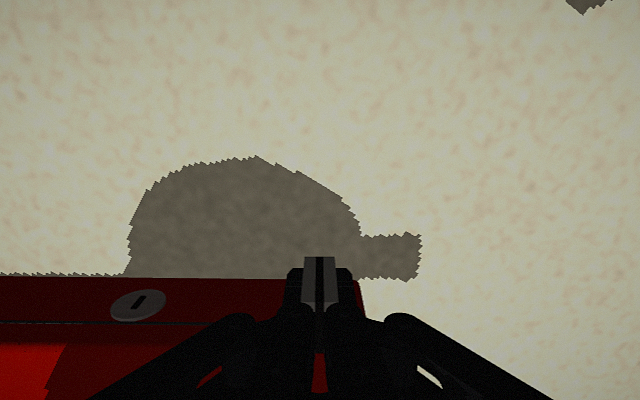

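Call:
servo_tool(
  deltas=[
    [[0,0.45,0,0.2,1.7],[0,0.9,0,0.4,3.4],[0,1.35,0,0.6,5],[0,1.8,0,0.8,6.5],[0,2.25,0,0.95,8],[0,2.7,0,1.1,9.5],[0,3.2,0,1.25,11],[0,3.7,0,1.4,12.5],[0,4.15,0,1.5,14],[0,4.6,0,1.6,15.5]],
  ],
)

```text
clock: 7.2
tcp_pos: [469.2, -114.9, 30.3]
ee_rot: [-1.57, 0.001, 1.858]
contact_force: [0.8, -4.4, 1.5]
width: 0.5
```

```bash
python3 - <<'E'
from plan import *
print(np.round(done([0,4.6,0,1.6,15.5]),3))
from w import *
a=wm(); cv2.imwrite("pics/w7.png",a[7][:,:,::-1])
im=viewer.grab_frame("scene"); cv2.imwrite("pics/s7.png",cv2.resize(im[120:300,200:440,::-1],None,fx=3,fy=3,interpolation=cv2.INTER_CUBIC))
E
```

```text
[ 469.321 -114.452   30.283    1.858]
clock 7.25 box ang 15.26 (res 0.21) tool-yaw-90 16.33  tcp->face 12.8  end->tcp None F [ 0.6 -3.2  1.8] tcp [ 468.7 -114.3   30.3]
```

View pics/w7.png

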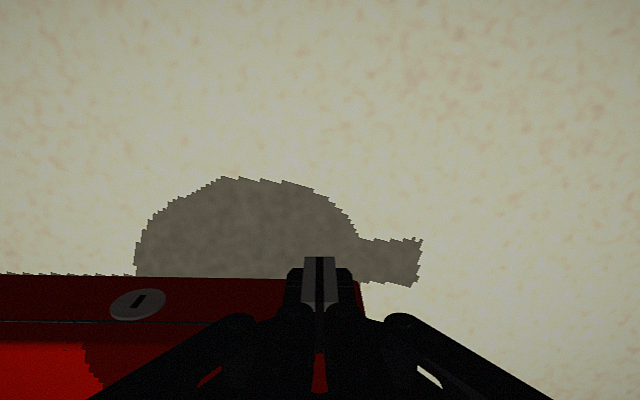

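View pics/s7.png

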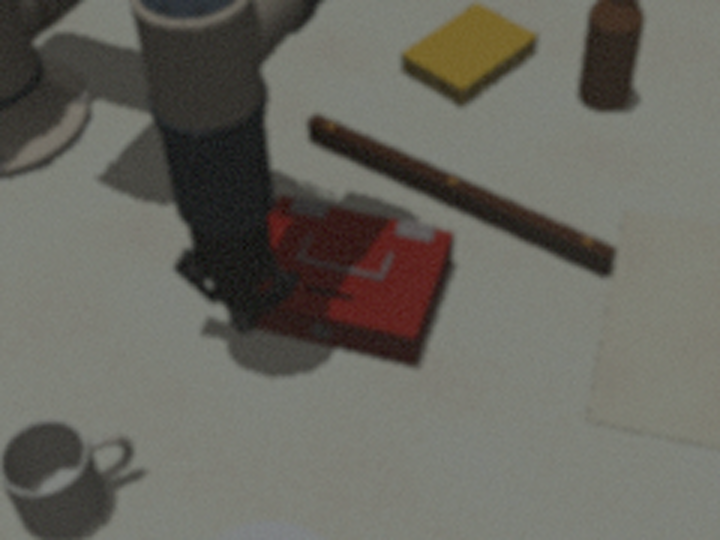

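Call:
servo_tool(
  deltas=[
    [[0,0.45,0,0.2,1.8],[0,0.9,0,0.4,3.5],[0,1.35,0,0.6,5.2],[0,1.8,0,0.8,6.8],[0,2.25,0,0.95,8.3],[0,2.7,0,1.1,9.8],[0,3.15,0,1.25,11.3],[0,3.6,0,1.4,12.7],[0,4.0,0,1.5,14],[0,4.3,0,1.55,15]],
  ],
)

```text
clock: 8.13
tcp_pos: [441.6, -78.2, 30.2]
ee_rot: [-1.569, 0.001, 1.597]
contact_force: [-0.3, -6.7, 2.5]
width: 0.3
```

```bash
python3 - <<'E'
from plan import *
print(np.round(done([0,4.3,0,1.55,15]),3))
from w import *
a=wm(a0=0); cv2.imwrite("pics/w8.png",a[7][:,:,::-1])
E
```

```text
[442.275 -77.604  30.283   1.596]
clock 8.18 box ang 0.56 (res 0.22) tool-yaw-90 1.43  tcp->face 12.7  end->tcp None F [-0.8 -3.9  2.5] tcp [441.4 -77.8  30.2]
```

Call:
servo_tool(
  deltas=[
    [[0,-1.0,0,0,0],[0,-2.5,0,0,0],[0,-4.5,-2,0,0],[1,-7,-5,0,0],[1,-10,-8,0,0],[1,-13.4,-10,1,0],[1,-16.6,-12,2.5,0],[1,-20,-13,4.5,0],[1,-23.4,-14,6.5,0],[1,-26.4,-15,8.5,0]],
  ],
)

```text
clock: 9.02
tcp_pos: [362.6, -345.4, 180.4]
ee_rot: [-1.571, -0.002, 1.597]
contact_force: [1.2, -1.0, 0.0]
width: 83.2
```

```bash
python3 - <<'E'
from plan import *
print(np.round(done([1,-26.4,-15,8.5,0]),3))
from h import *
im=viewer.grab_frame("top"); cv2.imwrite("pics/top_9.png",im[:,:,::-1])
im=viewer.grab_frame("scene"); cv2.imwrite("pics/scene_9.png",im[:,:,::-1])
E
```

```text
[ 364.004 -343.676  180.283    1.596]
```

View pics/top_9.png

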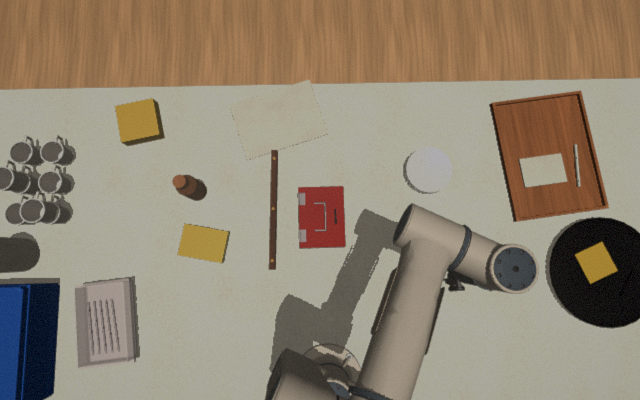

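View pics/scene_9.png

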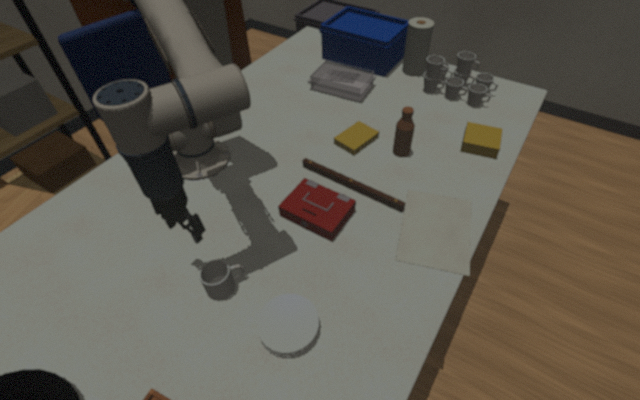

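```bash
cat > meas.py <<'E'
from h import *
def edge_line(gray,p0,p1,half=5,n=60,dark=None):
    """subpixel line near segment p0-p1: max gradient along the normal"""
    p0,p1=np.array(p0,float),np.array(p1,float); d=(p1-p0)/np.linalg.norm(p1-p0); nn=np.array([-d[1],d[0]])
    t=np.arange(-half,half+.01,.2); pts=[]
    for s in np.linspace(.08,.92,n):
        q=p0+(p1-p0)*s; xy=(q+np.outer(t,nn)).astype(np.float32)
        v=cv2.remap(gray,xy[:,0].reshape(1,-1),xy[:,1].reshape(1,-1),cv2.INTER_LINEAR).ravel()
        g=np.abs(np.gradient(cv2.GaussianBlur(v.reshape(1,-1),(0,0),2.5).ravel()))
        w=g**2*np.exp(-(t/ (half*.6))**2); k=np.argmax(w); sl=slice(max(0,k-6),k+7)
        pts.append(q+nn*np.sum(t[sl]*w[sl])/np.sum(w[sl]))
    return np.array(pts)
def line3(pts,z,c):
    W=back(pts,z,c)[:,:2]; l=cv2.fitLine(W.astype(np.float32),cv2.DIST_HUBER,0,.1,.01).ravel()
    v=l[:2]*np.sign(l[0] if abs(l[0])>abs(l[1]) else l[1]); r=np.abs((W-l[2:])@[-v[1],v[0]])
    return l[2:],v,np.median(r)
def measure(box0,rail0,cam="top",name=None):
    im=viewer.grab_frame(cam); c=cal(cam)
    M=redbox(im,proj([[box0[0],box0[1],26]],c)[0])
    pb,f=fit(box0,BOX,[M],[c]); print(cam,"box IoU fit",np.round(pb[:2],1),np.degrees(pb[2]).round(2),"1-iou",round(f,3))
    ch=im.astype(np.float32); lab=cv2.cvtColor(im,cv2.COLOR_RGB2LAB).astype(np.float32)
    B=proj(box8(pb,*BOX),c); R=proj(box8(rail0,*RAIL),c)
    out={}
    # lid edges: back(4-5), front(7-6), ends 4-7 5-6
    for nme,(a,b),ch_,Q,z in (("lid back",(5,4),lab[:,:,1],B,52),("lid front",(6,7),lab[:,:,1],B,52),("base front",(2,3),lab[:,:,1],B,0),("rail top near",(6,7),lab[:,:,0],R,35),("rail top far",(5,4),lab[:,:,0],R,35),("rail base near",(2,3),lab[:,:,0],R,0)):
        pt=edge_line(ch_,Q[a],Q[b]); p,v,r=line3(pt,z,c); out[nme]=(p,v)
        print("  %-14s y at x=540: %.1f  ang %.2f  res %.2f"%(nme,p[1]+(540-p[0])*v[1]/v[0],np.degrees(np.arctan2(v[1],v[0])),r))
    if name: overlay(im,[box8(pb,*BOX),box8(rail0,*RAIL)],c,name,(240,130,400,280),5)
    return pb,out,im,c
E
python3 - <<'E'
from meas import *
rail=np.load("p0.npy")[1]; print(rail[:2],np.degrees(rail[2]))
pb,_,_,_=measure([525,15,0.0],rail,"top","pics/ov9.png")
np.save("pb.npy",pb)
E
```

```text
[552.76072214 167.24869789] -1.6763357549637454
top box IoU fit [519.7   6.2] -1.07 1-iou 0.04
  lid back       y at x=540: 81.6  ang 0.34  res 0.49
  lid front      y at x=540: -66.5  ang 0.14  res 0.16
  base front     y at x=540: -70.3  ang 0.11  res 0.16
  rail top near  y at x=540: 154.5  ang -1.72  res 0.18
  rail top far   y at x=540: 177.1  ang -1.68  res 0.31
  rail base near y at x=540: 157.6  ang -1.72  res 0.22
```

View pics/ov9.png

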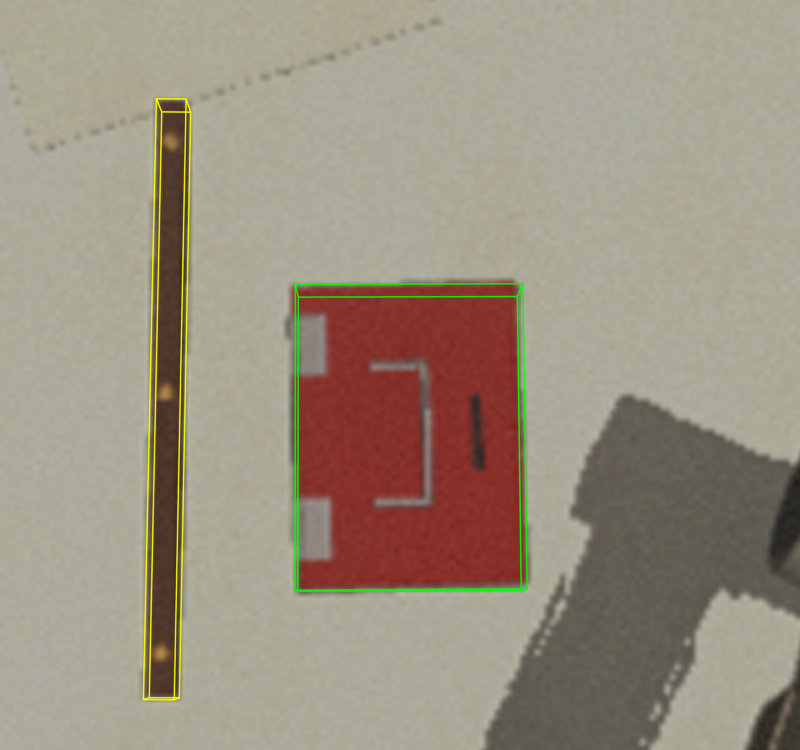

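```bash
python3 - <<'E'
from plan import *
s=get(); e=[521,-105,22,np.radians(88.3)]
f=np.cumsum([.7]+[1]*7+[.8,.5]); f/=f[-1]
P=[[s[i]+(e[i]-s[i])*k for i in range(4)] for k in f]
r=rows(P,1,nd=2); show([[float(v) for v in x] for x in r]); print(np.round(after(r[-1]),2))
E
```

```text
[[[1.0, 1.82, 1.23, -1.27, 0.2],
[1.0, 4.43, 2.99, -3.08, 0.6],
[1.0, 7.04, 4.75, -4.89, 0.9],
[1.0, 9.65, 6.51, -6.7, 1.3],
[1.0, 12.25, 8.27, -8.51, 1.6],
[1.0, 14.86, 10.02, -10.32, 2.0],
[1.0, 17.47, 11.78, -12.13, 2.3],
[1.0, 20.07, 13.54, -13.95, 2.7],
[1.0, 22.16, 14.95, -15.39, 3.0],
[1.0, 23.46, 15.83, -16.3, 3.2]]]
[ 521.   -105.01   21.98    1.54]
```

Call:
servo_tool(
  deltas=[
    [[1,1.8,1.2,-1.3,0.2],[1,4.4,3.0,-3.1,0.6],[1,7.0,4.7,-4.9,0.9],[1,9.6,6.5,-6.7,1.3],[1,12.2,8.2,-8.5,1.6],[1,14.8,10.0,-10.3,2.0],[1,17.4,11.8,-12.1,2.3],[1,20.0,13.5,-13.9,2.7],[1,22.1,14.9,-15.4,3.0],[1,23.4,15.8,-16.3,3.2]],
  ],
)

```text
clock: 10.0
tcp_pos: [521.1, -102.5, 19.8]
ee_rot: [-1.568, -0.001, 1.543]
contact_force: [-0.8, -0.5, -0.6]
width: 85.3
```

```bash
python3 - <<'E'
from plan import *
print(np.round(done([1,23.4,15.8,-16.3,3.2]),3))
from w import *
a=wm(a0=0,cols=(240,400)); cv2.imwrite("pics/w10.png",a[7][:,:,::-1])
o=manip.get_obs(); print(o["width"])
E
```

```text
[ 521.012 -105.614   22.283    1.54 ]
clock 10.05 box ang 0.48 (res 0.16) tool-yaw-90 -1.54  tcp->face 37.9  end->tcp None F [ 1.9  2.3 -1.6] tcp [ 521.5 -101.4   18.7]
85.68706156927388
```

View pics/w10.png

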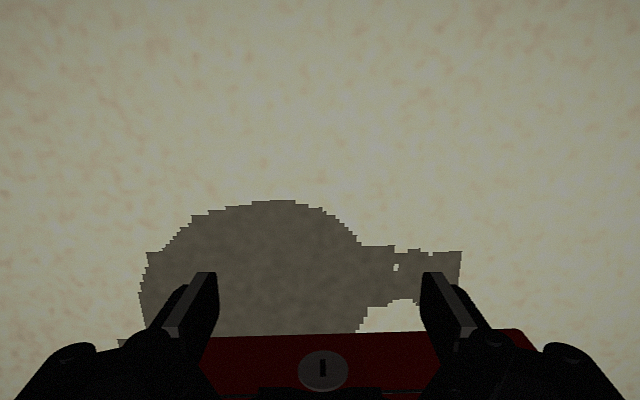

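Call:
servo_tool(
  deltas=[
    [[1,0.8,0,0,0],[1,1.6,0,0,0],[1,2.1,0,0,0],[1,2.5,0,0,0],[1,2.9,0,0,0],[1,3.4,0,0,0],[1,3.9,0,0,0],[1,4.4,0,0,0],[1,4.9,0,0,0],[1,5.3,0,0,0]],
  ],
)

```text
clock: 10.88
tcp_pos: [521.9, -54.1, 22.7]
ee_rot: [-1.57, 0.002, 1.54]
contact_force: [-1.7, -7.2, 0.7]
width: 85.3
```

```bash
python3 - <<'E'
from plan import *
print(np.round(done([1,5.3,0,0,0]),3))
from w import *
a=wm(a0=0,cols=(240,400)); cv2.imwrite("pics/w11.png",a[7][:,:,::-1])
im=viewer.grab_frame("scene"); cv2.imwrite("pics/s11.png",cv2.resize(im[120:300,200:440,::-1],None,fx=3,fy=3,interpolation=cv2.INTER_CUBIC))
E
```

```text
[522.626 -52.639  22.283   1.54 ]
clock 10.93 box ang -1.80 (res 0.00) tool-yaw-90 -1.75  tcp->face 12.6  end->tcp 127.20082980370321 F [-2.  -5.4  2. ] tcp [521.9 -53.5  22.7]
```

View pics/w11.png

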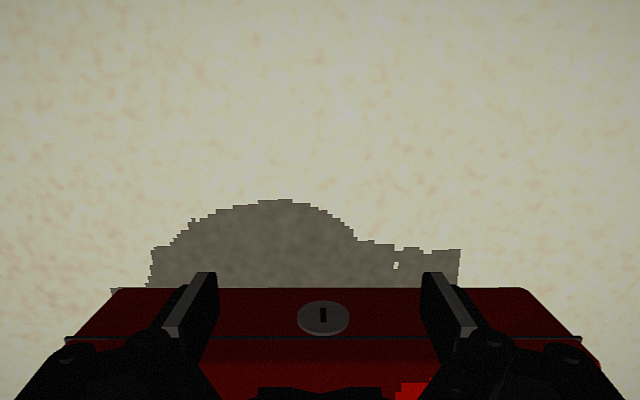

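View pics/s11.png

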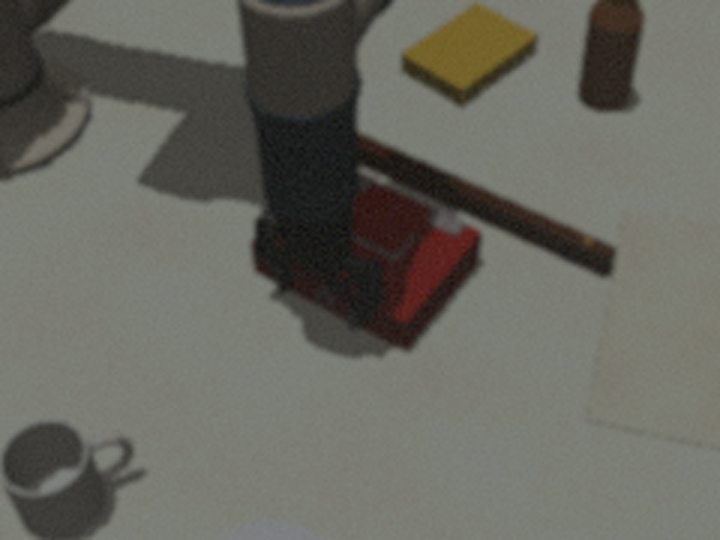

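Call:
servo_tool(
  deltas=[
    [[1,-1.0,0,0,0],[1,-2.8,0,0,0],[1,-5.5,-2.5,1,0],[1,-8.5,-5,2,0],[1,-11.6,-7,3.5,0],[1,-14.8,-9,5,0],[1,-18.0,-11,6.6,0],[1,-21.2,-12.5,8.5,0],[1,-24.4,-14,10.5,0],[1,-27.4,-15.2,12.5,0]],
  ],
)

```text
clock: 11.82
tcp_pos: [388.4, -324.7, 176.0]
ee_rot: [-1.574, 0.001, 1.54]
contact_force: [1.7, 0.6, -0.1]
width: 85.4
```

```bash
python3 - <<'E'
from plan import *
print(np.round(done([1,-27.4,-15.2,12.5,0]),3))
from meas import *
rail=np.load("p0.npy")[1]
pb,_,im,c=measure([521,32,-0.03],rail,"top","pics/ov12.png")
E
```

```text
[ 389.338 -322.704  174.283    1.54 ]
top box IoU fit [523.6  30.1] -1.19 1-iou 0.044
  lid back       y at x=540: 104.7  ang -1.74  res 0.38
  lid front      y at x=540: -43.2  ang -1.76  res 0.07
  base front     y at x=540: -45.9  ang -1.76  res 0.05
  rail top near  y at x=540: 154.5  ang -1.70  res 0.18
  rail top far   y at x=540: 177.1  ang -1.62  res 0.26
  rail base near y at x=540: 157.6  ang -1.72  res 0.23
```

View pics/ov12.png

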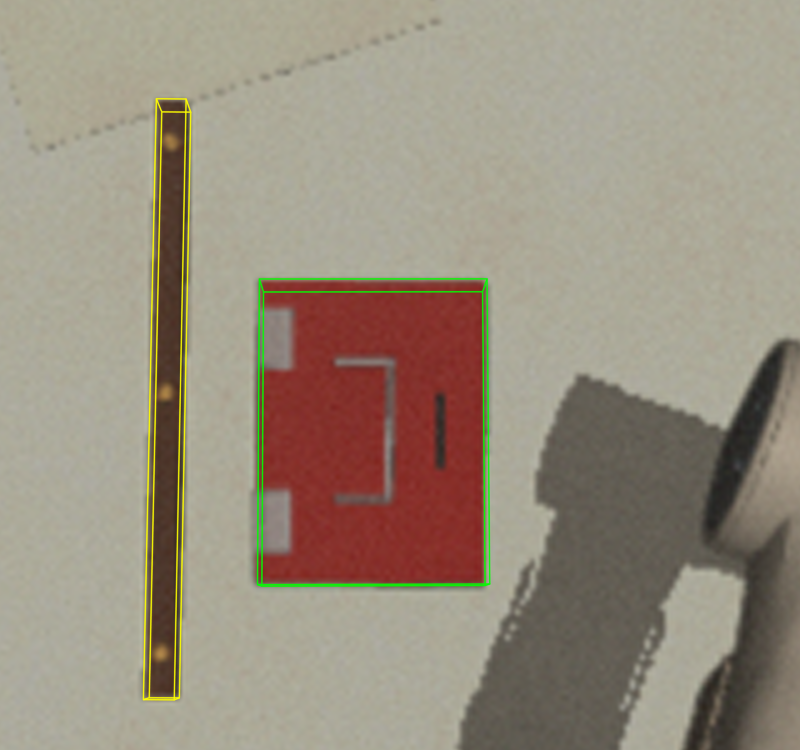

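Call:
servo_tool(
  deltas=[
    [[1,1.9,1.2,-1.0,0],[1,4.7,2.8,-2.3,0],[1,7.5,4.5,-3.7,0],[1,10.3,6.2,-5.1,0],[1,13.0,7.8,-6.5,0],[1,15.8,9.5,-7.8,0],[1,18.5,11.2,-9.2,0],[1,21.3,12.9,-10.6,0],[1,23.5,14.2,-11.7,0],[1,25.2,15.2,-12.5,0]],
  ],
)

```text
clock: 12.7
tcp_pos: [522.6, -73.1, 21.1]
ee_rot: [-1.571, -0.001, 1.541]
contact_force: [0.3, -0.5, 1.0]
width: 85.3
```

```bash
python3 - <<'E'
from plan import *
print(np.round(done([1,25.2,15.2,-12.5,0]),3))
from w import *
a=wm(a0=0,cols=(240,400)); cv2.imwrite("pics/w13.png",a[7][:,:,::-1])
E
```

```text
[521.956 -74.629  22.283   1.54 ]
clock 12.75 box ang -2.03 (res 0.31) tool-yaw-90 -1.66  tcp->face 31.3  end->tcp 104.69107498570898 F [ 1.6  2.5 -2.2] tcp [523.  -71.3  19.6]
```

Call:
servo_tool(
  deltas=[
    [[1,0.7,0,0,0],[1,1.4,0,0,0],[1,1.9,0,0,0],[1,2.3,0,0,0],[1,2.8,0,0,0],[1,3.4,0,0,0],[1,4.0,0,0,0],[1,4.6,0,0,0],[1,5.2,0,0,0],[1,5.7,0,0,0]],
  ],
)

```text
clock: 13.58
tcp_pos: [523.5, -19.1, 23.0]
ee_rot: [-1.571, 0.002, 1.54]
contact_force: [-1.1, -7.4, 0.4]
width: 85.6
```

```bash
python3 - <<'E'
from plan import *
print(np.round(done([1,5.7,0,0,0]),3))
from w import *
a=wm(a0=0,cols=(240,400)); cv2.imwrite("pics/w14.png",a[7][:,:,::-1])
im=viewer.grab_frame("scene"); cv2.imwrite("pics/s14.png",cv2.resize(im[120:300,200:440,::-1],None,fx=3,fy=3,interpolation=cv2.INTER_CUBIC))
E
```

```text
[523.692 -17.655  22.283   1.54 ]
clock 13.63 box ang -1.76 (res 0.00) tool-yaw-90 -1.76  tcp->face 12.8  end->tcp 128.27889872789342 F [ 0.4 -4.9  2.6] tcp [523.6 -18.3  23. ]
```

View pics/s14.png

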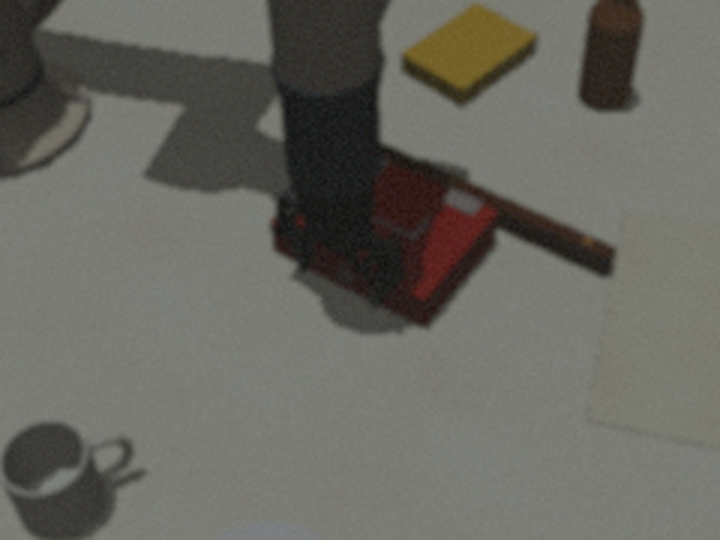

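View pics/w14.png

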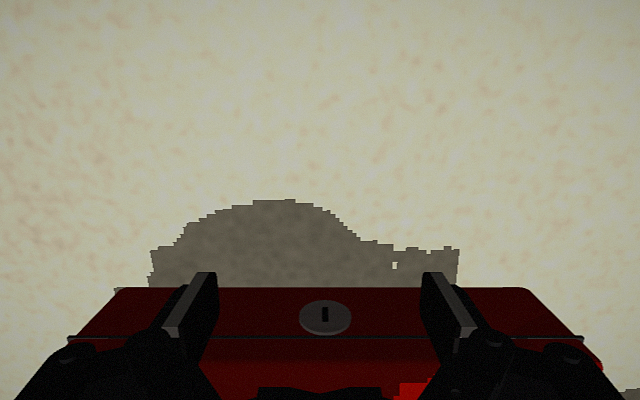

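Call:
servo_tool(
  deltas=[
    [[1,0.2,0,0,0],[1,0.4,0,0,0],[1,0.6,0,0,0],[1,0.75,0,0,0],[1,0.9,0,0,0],[1,1.0,0,0,0],[1,1.1,0,0,0],[1,1.2,0,0,0],[1,1.3,0,0,0],[1,1.4,0,0,0]],
  ],
)

```text
clock: 14.52
tcp_pos: [524.0, -5.5, 23.0]
ee_rot: [-1.571, 0.002, 1.54]
contact_force: [0.1, -9.4, 2.4]
width: 85.5
```

```bash
python3 - <<'E'
from plan import *
print(np.round(done([1,1.4,0,0,0]),3))
from w import *
a=wm(a0=0,cols=(240,400))
E
```

```text
[524.119  -3.662  22.283   1.54 ]
clock 14.57 box ang -1.77 (res 0.00) tool-yaw-90 -1.76  tcp->face 12.8  end->tcp 128.2972264284858 F [-0.6 -7.   2.3] tcp [524.   -5.3  23. ]
```

Call:
servo_tool(
  deltas=[
    [[1,0.1,0,0,0],[1,0.2,0,0,0],[1,0.25,0,0,0],[1,0.3,0,0,0],[1,0.35,0,0,0],[1,0.4,0,0,0],[1,0.45,0,0,0],[1,0.5,0,0,0],[1,0.55,0,0,0],[1,0.6,0,0,0]],
  ],
)

```text
clock: 15.4
tcp_pos: [524.4, -1.9, 23.0]
ee_rot: [-1.571, 0.006, 1.541]
contact_force: [3.6, -22.2, -0.5]
width: 85.5
```

```bash
python3 - <<'E'
from plan import *
print(np.round(done([1,0.6,0,0,0]),3))
from w import *
a=wm(a0=0,cols=(240,400))
im=viewer.grab_frame("scene"); cv2.imwrite("pics/s16.png",cv2.resize(im[140:270,260:400,::-1],None,fx=4,fy=4,interpolation=cv2.INTER_CUBIC))
E
```

```text
[524.301   2.336  22.283   1.54 ]
clock 15.45 box ang -1.71 (res 0.00) tool-yaw-90 -1.69  tcp->face 12.7  end->tcp 128.26402647018853 F [  3.4 -19.3  -0.5] tcp [524.4  -2.   23. ]
```

View pics/s16.png

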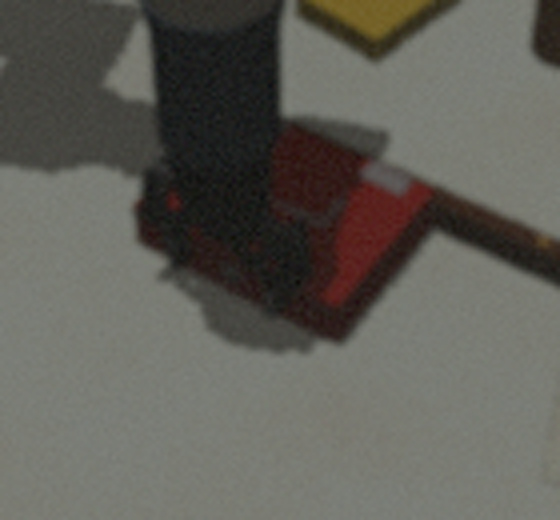

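Call:
servo_tool(
  deltas=[
    [[1,0.05,0,0,0],[1,0.1,0,0,0],[1,0.15,0,0,0],[1,0.15,0,0,0],[1,0.15,0,0,0],[1,0.15,0,0,0],[1,0.15,0,0,0],[1,0.15,0,0,0],[1,0.15,0,0,0],[1,0.15,0,0,0]],
  ],
)

```text
clock: 16.33
tcp_pos: [524.4, -1.9, 23.0]
ee_rot: [-1.57, 0.008, 1.541]
contact_force: [4.0, -26.2, -1.4]
width: 85.6
```

```bash
python3 - <<'E'
from plan import *
print(np.round(done([1,0.15,0,0,0]),3))
from w import *
a=wm(a0=0,cols=(240,400))
E
```

```text
[524.347   3.835  22.283   1.54 ]
clock 16.38 box ang -1.72 (res 0.00) tool-yaw-90 -1.69  tcp->face 12.6  end->tcp 127.97788895525305 F [  3.2 -26.9  -2.2] tcp [524.4  -2.   23. ]
```

Call:
servo_tool(
  deltas=[
    [[1,-0.4,0,0,0],[1,-0.8,0,0,0],[1,-1.6,0,0,0],[1,-3.2,0,0,0],[1,-6,-1.5,0,0],[1,-9,-4,0.5,0],[1,-12.3,-6.3,1.5,0],[1,-15.6,-8.5,2.5,0],[1,-18.9,-10.7,3.5,0],[1,-22,-12.5,5,0]],
  ],
)

```text
clock: 17.22
tcp_pos: [467.8, -216.2, 149.3]
ee_rot: [-1.574, 0.0, 1.541]
contact_force: [1.5, -0.8, 0.3]
width: 85.5
```

Call:
servo_tool(
  deltas=[
    [[1,-2.5,-0.7,1.5,0],[1,-5.3,-1.4,3.5,0],[1,-8,-2,5.5,0],[1,-9.5,-2.5,7,0],[1,-10.2,-2.7,8,0],[1,-10.2,-2.7,8,0],[1,-10.2,-2.7,8,0],[1,-10.2,-2.7,8,0],[1,-10.2,-2.7,8,0],[1,-10.2,-2.7,8,0]],
  ],
)

```text
clock: 18.05
tcp_pos: [385.2, -313.4, 174.0]
ee_rot: [-1.57, -0.0, 1.542]
contact_force: [0.7, 0.1, -0.1]
width: 85.7
```

```bash
python3 - <<'E'
from plan import *
done([1,-22,-12.5,5,0]); print(np.round(done([1,-10.2,-2.7,8,0]),3))
from meas import *
rail=np.load("p0.npy")[1]
pb,_,im,c=measure([523,82,-0.03],rail,"top","pics/ov18.png")
cv2.imwrite("pics/top_18.png",im[:,:,::-1])
im=viewer.grab_frame("scene"); cv2.imwrite("pics/s18.png",cv2.resize(im[140:270,260:420,::-1],None,fx=4.5,fy=4.5,interpolation=cv2.INTER_CUBIC)); cv2.imwrite("pics/scene_18.png",im[:,:,::-1])
cs=cal("scene")
for n in ("mug","plates","bottle","cards"):
    for cam in ("top","scene"):
        pp=nets.place_of(n,cam)
        if pp: print(n,cam,round(pp[0]["conf"],2),np.round(pp[0]["point"],1),np.round(back(pp[0]["point"],0,cal(cam))[0][:2]))
o=manip.get_obs(); print(o["clock"],o["contact_force"],o["tcp_pos"])
E
```

```text
[ 384.6   -314.056  174.283    1.54 ]
top box IoU fit [524.7  84.5] -1.39 1-iou 0.026
  lid back       y at x=540: 157.4  ang -1.58  res 1.13
  lid front      y at x=540: 8.6  ang -1.68  res 0.06
  base front     y at x=540: 7.8  ang -1.67  res 0.07
  rail top near  y at x=540: 157.3  ang -2.60  res 1.13
  rail top far   y at x=540: 177.1  ang -1.66  res 0.28
  rail base near y at x=540: 160.3  ang -2.50  res 1.23
mug scene 0.72 [222.2 289.7] [ 447. -365.]
plates top 0.58 [427.  173.4] [ 666. -363.]
plates scene 0.7 [290.1 330.7] [ 678. -360.]
bottle top 0.82 [196.1 190.5] [623. 430.]
bottle scene 0.68 [398.8 150.5] [612. 432.]
cards top 0.66 [204.7 239.1] [458. 399.]
cards scene 0.96 [353.  139.8] [433. 397.]
18.55 [-0.55512951 -0.41837281 -0.31410841] [ 384.60982526 -314.0612246   174.27790068]
```

View pics/ov18.png

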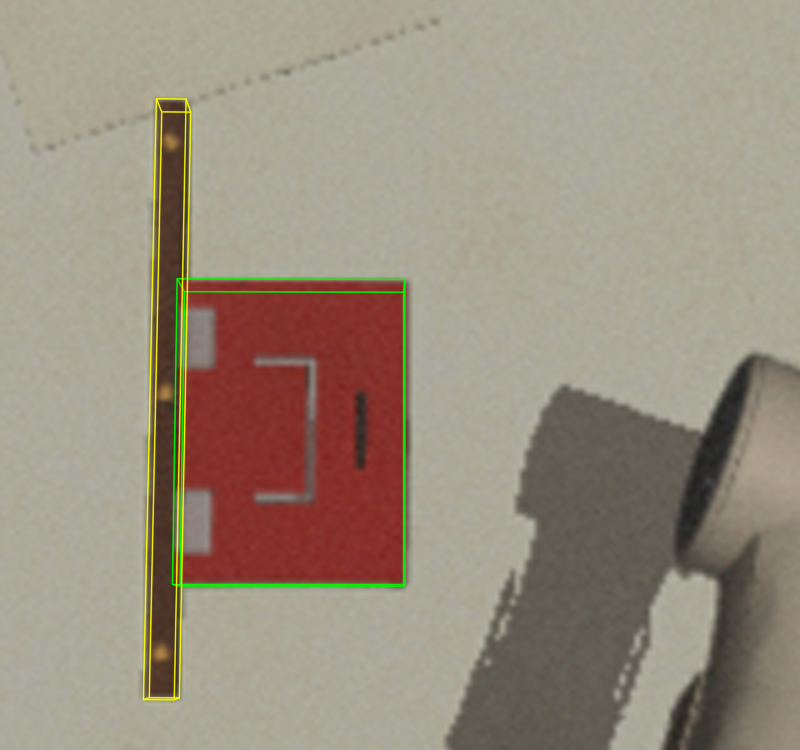

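View pics/s18.png

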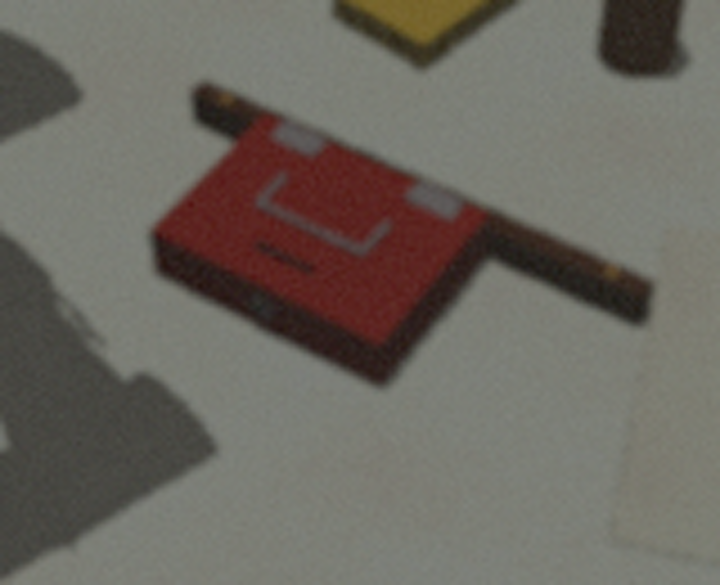

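View pics/top_18.png

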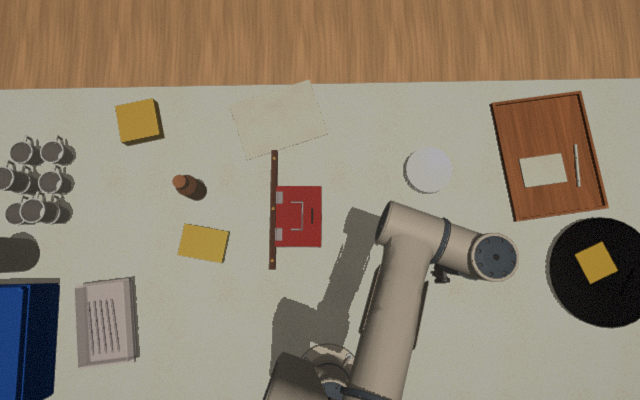

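```bash
python3 - <<'E'
import cv2,numpy as np
for cam,rois in (("scene",{"mug":(195,255,250,305),"plates":(250,290,330,360),"bottle":(385,100,420,160),"cards":(328,118,386,158)}),("top",{"plates":(400,143,456,196),"bottle":(170,170,212,205),"cards":(172,218,234,268)})):
    a=cv2.imread(f"pics/{cam}_0.png").astype(np.float32);b=cv2.imread(f"pics/{cam}_18.png").astype(np.float32)
    for n,(x0,y0,x1,y1) in rois.items():
        A=cv2.GaussianBlur(cv2.cvtColor(a[y0:y1,x0:x1],cv2.COLOR_BGR2GRAY),(0,0),1);B=cv2.GaussianBlur(cv2.cvtColor(b[y0:y1,x0:x1],cv2.COLOR_BGR2GRAY),(0,0),1)
        s,r=cv2.phaseCorrelate(A,B,cv2.createHanningWindow((x1-x0,y1-y0),cv2.CV_32F)); print(cam,n,"mean diff",round(float(np.abs(A-B).mean()),2),"shift px",np.round(s,2),round(r,2))
E
```

```text
scene mug mean diff 12.06 shift px [0.27 0.32] 0.79
scene plates mean diff 6.01 shift px [-0.01  0.07] 1.1
scene bottle mean diff 5.05 shift px [-0.13  0.01] 1.13
scene cards mean diff 6.61 shift px [-0.03 -0.01] 1.07
top plates mean diff 7.29 shift px [0.04 0.02] 1.09
top bottle mean diff 5.58 shift px [ 0.41 -0.06] 1.03
top cards mean diff 6.96 shift px [-0.07 -0.  ] 0.9
```

```bash
python3 - <<'E'
from rig import order, manip
print(order.job_done()); o=manip.get_obs(); print(o["clock"],o["contact_force"])
E
```

```text
the job is handed in; nothing more can be done
None
the job is handed in; nothing more can be done
```

The cash box now stands flat against the rail with its whole back on the rail's length, and I handed the job in at about 18.6 s of the 72 s allowed.

**Turning:** I pushed with shut fingers, low on the front face near one corner. Four arc pushes at about 6 N took the box from about 57° to about 0.5°, well clear of the rail. I then opened the gripper and pushed the front face with both fingers, which squared the box. From the top camera, with the hand drawn back and about 50 mm still clear, the box read −1.75° and the rail −1.70°.

**Final push:** I pushed straight in. At the rail the force rose from about 8 N to about 26 N while the hand stopped moving. I then drew straight back and away.

**Last checks**
- **Squareness:** the box's front edge reads −1.68°. The rail's free far edge reads −1.66°, and its near edge read −1.70° before the box covered it.
- **Position:** the box's back comes out at y ≈ 157.8 against the rail face at about 157.6. The box spans x ≈ 425–625, and the rail runs from about 353 to 753.
- **Other things:** the plates, bottle and cards show no movement (under about 0.4 px). The hand never went near the carrying handle.
- **Touching nothing:** at hand-in the measured force on the tool was under 1 N.

**Checks that disagreed or fell short**
- The silhouette fit of the box gave −1.4° at the end, because the pale hinge plates bias it. I trusted the edge fits.
- The rail's near-edge fits at the end (about −2.5°) were spoilt by the box covering it.
- The wrist camera read about 0.3° higher than the top camera before squaring.
- The arm hid the mug from the top camera. The scene camera showed it within about 0.4 px, partly in shadow.

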